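# Lock a refill cartridge into the printer's bayonet port

### The job

Fit the black winged refill cartridge into the round port on top of the printer: find its two slots with the cartridge's lugs, push down gently against the spring, and twist clockwise to the stop so that it stays locked when you let go. Never force it, and leave the other things on the desk where they are.

Things in the scene. Friction and masses are not known exactly. Their poses are not given: they have to be found in the camera images.
- cartridge_center (a point): Centre (half-way up, 55.5 mm over its bottom) of the loose refill cartridge, 111 mm tall, about 0.24 kg, standing upright; its z points up. From the bottom: grey neck 40 mm in diameter and 30 mm long, foot chamfered 4.5 mm; black body 64 mm in diameter from 30 to 75 mm up; on top a flat upright wing. A half turn about z makes no difference.
- wing (a point): Middle of the cartridge's wing, the part to grip, 93 mm over the cartridge's bottom. The wing is 12 mm thick along the cartridge's y, 50 mm long along its x, and stands from 75 to 111 mm over the cartridge's bottom.
- lugs (a point): Point on the cartridge's axis at the undersides of its two lugs, 8 mm over its bottom. The lugs stick out of the neck along the cartridge's +x and -x, under the two ends of the wing; each is 9 mm wide, 5 mm high and reaches 25.5 mm from the axis.
- port (a point): Centre of the top rim of the round port (a collar 76 mm in outer diameter, 32 mm high) on the printer's deck, 152 mm over the table; axes are the printer's, z up. Bore 42.6 mm in diameter, with two opposite slots 12 mm wide for the lugs. Beside it, 35 mm or more off towards the printer's -y, the scanner half stands 165 mm over the table.
- slots (a point): Same point as port. The line of the two slots lies up to 0.36 rad (20 degrees) either way of this point's x axis, differs each time and is not measured: look, or feel for it by resting the lugs lightly on the rim and turning until they drop in. The collar itself does not turn.
- plunger_rest (a point): Top of the sprung steel plunger at rest, in the bore 9 mm below the rim. Pushing it takes 3 N at first and 0.6 N more per mm; it is solid after 16 mm. The lugs pass under the ledge with the cartridge's bottom 21 to 25 mm below the rim.
- lock_height (a point): Where the locked cartridge's bottom centre is: 17 mm below the rim. With the lugs under the ledge it turns clockwise seen from above about 50 degrees (42 to 60 with the play) to a hard stop, felt as 0.2 to 0.4 Nm; over 70 N on the port is forcing it. At the stop the spring lifts the lugs 4 mm into pockets that hold it, its centre 38.5 mm over the rim. The other way is blocked.
- printer: White and black desktop printer, fixed, 260 mm (its x) by 340 mm (its y), deck 120 mm high; origin at the centre of its underside, its front faces -x. The port is at x = -50 mm, y = +95 mm of it.
- canister: A round grey jar with a black lid, 62 mm in diameter, 85 mm high, no wing: not needed, leave it. Origin at the centre of its underside.
- mug: White mug, 80 mm in diameter, 95 mm high, leave it. Origin under its centre.
- tape: Roll of clear tape lying flat, 90 mm in diameter, 24 mm high, leave it. Origin under its centre.
- stapler: Black stapler 135 mm long, 45 mm high, leave it. Origin under its centre.
- pencup: Square black pen cup 75 mm wide, 100 mm high, pens to 150 mm, leave it. Origin under its centre.
- punch: Grey hole punch 110 mm long, 50 mm high, leave it. Origin under its centre.
There are look-alikes about, which are no part of the job. What is shaped like the part that bears cartridge_center but green is not meant.

How it is judged:
On the way:
1. the cartridge is pushed down in the port until its lugs are below the ledge (bottom at least 20.5 mm below the rim, within 5 mm of the port's axis) (z of cartridge_center in the frame of port below 0.035 m and horizontal distance between cartridge_center and port below 0.005 m), for 0.1 s.
At the end, for the whole second after the job is handed in: The cartridge, let go, stays locked in the port's end pockets: its centre 36 to 41 mm above the rim (lock height 38.5 mm), within 5 mm of the port's axis, upright within 0.1 rad and at rest (z of cartridge_center in the frame of port between 0.036 and 0.041 m and horizontal distance between cartridge_center and port below 0.005 m and angle between cartridge_center's own z axis and vertical below 0.1 rad and linear speed of cartridge below 0.02 m/s); the robot touches nothing.
It fails at once if the cartridge is forced: more than 70 N between it and the printer (contact force between cartridge and printer above 70 N).
It fails at once if another thing on the desk is moved more than 30 mm (distance of any of canister, mug, tape, stapler, pencup, punch from where it was at the start of the episode above 0.03 m).
It also fails if it takes over 72 s, if anything falls off the work surface, if the arm or the gripper's body presses on something with over 40 N, if the wrist force passes 120 N, or if a joint passes its speed limit or range.

### The arm

A 7-joint arm with a two-finger parallel gripper is mounted at the origin on the work surface. World frame = base frame: x ahead of the robot, y to its left, z up, the work surface at z = 0. Lengths are in m, angles in rad, forces in N, time in s.
With the tool pointing down it reaches from about 0.4 to 0.85 m from the base axis. Payload 10.4 kg.
Tool frame: the origin (TCP) lies midway between the tips of the shut fingers; the grasp point (between the pads) lies 19 mm behind it; z points along the fingers, y is the direction in which the jaws open and shut (so a half turn about z gives the same grasp; the last joint's range is limited). The gripper opens to 87 mm and grips with 3 to 60 N. Pads are 19 mm wide; open, the fingers measure 117 mm over their backs; the gripper's body (75 mm by 190 mm) begins 51 mm behind the grasp point.
Start: joints at [-1.345, 0.332, -0.065, 1.46, 0.022, 1.35, -0.088], TCP at [0.154, 0.606, 0.223] pointing down, gripper open.
Joint ranges: [-2.6, 2.6], [-0.5, 2.12], [-1.47, 1.34], [0.16, 2.42], [-1.27, 4.41], [0.06, 2.06], [-2.6, 2.6]. Speed limits (rad/s): [2.22, 2.22, 2.79, 2.79, 3.14, 3.14, 3.14].

### API

Orientations are given as [roll, pitch, yaw] about the fixed x, y, z axes, in that order (R = Rz(yaw) Ry(pitch) Rx(roll)).
In Python, from plant import ctrl gives the robot as it stands.
- The arm moves only by the tool jog_arm, never from a script. Its argument "commands" is one flat list of numbers, 7 for each row, row after row: the shift along the tool's x, y, z in m, then the turn, a rotation vector about the tool's x, y, z in degrees, then the finger opening in m, from 0 to 0.087. In form: [tx, ty, tz, ax, ay, az, grip, tx, ty, tz, ax, ay, az, grip, ...]. A call has 1 to 10 rows; each row shifts and turns the commanded pose from where the row before left it, along the tool's axes as they then stand; what a row does not reach is not made up. A row lasts 1/8 s, in which the tool goes at most 62.5 mm and 10.7 degrees, less where a joint would pass 70% of its speed; a pose out of reach is approached as far as the arm can. A call is refused whole if a number of a shift passes 0.0625 or a number of a turn 10.7, either way. A call with a gripper value outside its range is refused whole. The fingers move at their own pace and stop on an object; "newtons" is the grip in N (left out, the last holds). Time passes only in rows, so rows that do not move let the fingers close. It gives the time, the measured TCP pose, the force and the opening at its end, in the units of the state.
- ctrl.get_state(): the state, without advancing time (a new reading comes with each control period).
- ctrl.read_camera(name): name is "scene" or "side" or "wrist"; returns the picture (400x640x3 uint8, red, green, blue); there is no depth.
- ctrl.get_calibration(name): a dict with "intrinsics" (3x3 intrinsics, pixels), "D" ([k1, k2, p1, p2, k3] as OpenCV has them; the pictures are not rectified), "rvec" (rotation vector, rad) and "tvec" (3), from world to camera coordinates, as OpenCV has them; the wrist camera has in their place "tool_from_camera" (4x4, takes a point from camera to tool coordinates, whose origin is the TCP and whose axes are the flange's). Camera axes: x right, y down, z forward; pixel columns grow to the right and rows downward; lengths in m; the calibration is good to about 2 mm. A picture is of the moment at which its call begins: read the wrist's pose just before it. get_calibration takes no time and is no camera call.
- ctrl.close_job(): hands the job in, once; it reports no verdict.
Trained networks look in the newest picture that a camera, given by its name, has taken for a name from the list of things; names that differ only in an ending like _2 or _b are one class to them, and where a whole thing is asked for, a point or a joint stands for the part that bears it (a point fixed in the world has none). Each returns a list of dicts, best first, with "conf" (0 to 1); they miss things now and then, are a little off and sometimes report something else, mostly with a low value. They report only what shows in the picture. A call takes as long as a camera call. They do not tell look-alikes from the thing itself.
- ctrl.look_for(camera, thing): "xy" ([column, row] in pixels, amid what is visible of it).
- ctrl.outline_of(camera, thing): "region" (400x640 bool, what is visible of it) and "xy" ([column, row] in pixels, amid what is visible of it).
The state is a dict: "time_s": time; "joint_pos": joint angles; "qvel": joint speeds; "joint_efforts": joint torques, N m; "tcp_pos": TCP position; "tcp_rot": TCP orientation; "wrist_force": force on the tool from outside, world axes, zero at the start; "ft_torque": the same for the moment, N m; "finger_gap": opening from 0.0 (shut) to 1.0 (fully open).
Only numpy, scipy, OpenCV 4.12 (cv2) and the standard library are available. Lean on these libraries where they do the work, as an engineer would, in place of code of your own. Each camera call takes 0.05 s, during which the arm holds its last target. There are 200 camera calls.

## Working session

There is one attempt and no reset: what is moved stays moved. The work goes in short steps, Python scripts to look and compute and a tool call to move; the robot and the scene stay as the last step left them, time stands still between calls to the robot, and variables do not carry over. Pictures are saved under pics/ and viewed, about 8 in all and at most 12, crops included, and the job is handed in when it is done.

Besides the shell and the picture viewer there is one more tool, called after "Request:" as name(argument=value, ...) on one line, values as JSON. jog_arm: Moves the arm, as the interface text tells. Its arguments: {"type":"object","properties":{"commands":{"type":"array"},"newtons":{"type":"number"}},"required":["commands"]}

```bash
mkdir -p pics; ls
cat > h.py <<'E'
import numpy as np, cv2
from plant import ctrl
from scipy.spatial.transform import Rotation as R
def pose():
    s=ctrl.get_state(); T=np.eye(4); 
    r=np.array(s["tcp_rot"]); T[:3,:3]=R.from_euler('xyz',r).as_matrix() if r.size==3 else r
    T[:3,3]=s["tcp_pos"]; return T
def cam(name,T=None):
    c=ctrl.get_calibration(name); K=np.array(c["intrinsics"]);D=np.array(c["D"])
    if name=="wrist": W=(pose() if T is None else T)@np.array(c["tool_from_camera"])
    else:
        M=np.eye(4); M[:3,:3]=cv2.Rodrigues(np.array(c["rvec"],float))[0]; M[:3,3]=np.ravel(c["tvec"]); W=np.linalg.inv(M)
    return K,D,W
def ray(name,px,z,T=None):
    K,D,W=cam(name,T); u=cv2.undistortPoints(np.array(px,float).reshape(-1,1,2),K,D).reshape(-1,2)
    d=np.c_[u,np.ones(len(u))]@W[:3,:3].T; o=W[:3,3]; return o+d*((z-o[2])/d[:,2])[:,None]
def proj(name,P,T=None):
    K,D,W=cam(name,T); M=np.linalg.inv(W)
    return cv2.projectPoints(np.array(P,float).reshape(-1,1,3),cv2.Rodrigues(M[:3,:3])[0],M[:3,3],K,D)[0].reshape(-1,2)
def save(name,f): 
    im=ctrl.read_camera(name); cv2.imwrite("pics/"+f,im[...,::-1]); return im
E
python3 - <<'E'
from h import *
s=ctrl.get_state(); print(s)
ims=[save(n,n+"0.png") for n in("scene","side","wrist")]
for n in("scene","side","wrist"):
    print(n,cam(n)[2].round(3).tolist())
    for t in("cartridge_center","wing","port","printer","canister"):
        print(n,t,[(np.round(d["xy"]).tolist(),round(d["conf"],2)) for d in ctrl.look_for(n,t)])
cv2.imwrite("pics/a.png",cv2.resize(np.vstack(ims[:2]),(480,600))[...,::-1])
E
```

```text
pics
{'time_s': 0.0, 'joint_pos': array([-1.34460159,  0.33286658, -0.06472474,  1.46093914,  0.02156052,
        1.34990997, -0.08849094]), 'qvel': array([ 5.86203694e-04,  2.65910872e-05, -5.84938825e-04, -1.76882939e-03,
        6.62793826e-04,  2.19086733e-03,  2.45405017e-04]), 'joint_efforts': array([ 1.37667057e-04, -6.23254609e+01,  2.48983997e-02, -3.89886475e+01,
       -6.14417321e-02,  3.97319079e-02,  1.16977017e-04]), 'tcp_pos': array([0.15377945, 0.60538123, 0.22175834]), 'tcp_rot': array([-3.14016311e+00,  2.04021681e-05,  2.89284264e+00]), 'wrist_force': array([-0.67075847, -0.22919921,  0.21382366]), 'ft_torque': array([-0.0411842 , -0.0009084 ,  0.03335976]), 'finger_gap': 0.9995411331636044}
scene [[0.568, 0.508, -0.648, 1.421], [0.823, -0.35, 0.447, -0.581], [0.0, -0.787, -0.617, 0.996], [0.0, 0.0, 0.0, 1.0]]
scene cartridge_center [([394.0, 186.0], 0.93), ([366.0, 173.0], 0.74), ([399.0, 158.0], 0.62)]
scene wing [([391.0, 187.0], 0.94), ([401.0, 159.0], 0.8), ([365.0, 174.0], 0.52)]
scene port [([280.0, 260.0], 0.65)]
scene printer [([278.0, 265.0], 0.95)]
scene canister [([350.0, 206.0], 0.89), ([281.0, 263.0], 0.56), ([317.0, 196.0], 0.49)]
side [[0.705, -0.454, 0.545, -0.105], [-0.709, -0.445, 0.548, -0.6], [-0.007, -0.772, -0.635, 0.882], [0.0, 0.0, 0.0, 1.0]]
side cartridge_center [([178.0, 185.0], 0.71), ([230.0, 187.0], 0.67), ([207.0, 204.0], 0.58), ([247.0, 243.0], 0.48), ([384.0, 240.0], 0.38)]
side wing [([229.0, 186.0], 0.87), ([178.0, 182.0], 0.78), ([208.0, 205.0], 0.77)]
side port [([382.0, 244.0], 0.67), ([266.0, 210.0], 0.25)]
side printer [([381.0, 241.0], 0.9)]
side canister [([269.0, 210.0], 0.91)]
wrist [[0.247, 0.939, 0.239, 0.088], [0.969, -0.24, -0.06, 0.622], [0.0, 0.247, -0.969, 0.383], [0.0, 0.0, 0.0, 1.0]]
wrist cartridge_center []
wrist wing []
wrist port []
wrist printer []
wrist canister []
```

Run:
```python
from h import *
a=cv2.imread("pics/scene0.png")[100:340,180:500];b=cv2.imread("pics/side0.png")[130:310,140:460]
cv2.imwrite("pics/a.png",np.hstack([cv2.resize(a,(400,300),interpolation=2),cv2.resize(b,(400,300),interpolation=2)])) 
cv2.imwrite("pics/b.png",np.vstack([cv2.resize(a,None,fx=2,fy=2)[:300],cv2.resize(b,None,fx=2,fy=2)[:300]]))
```

```text
(no output)
```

View pics/b.png

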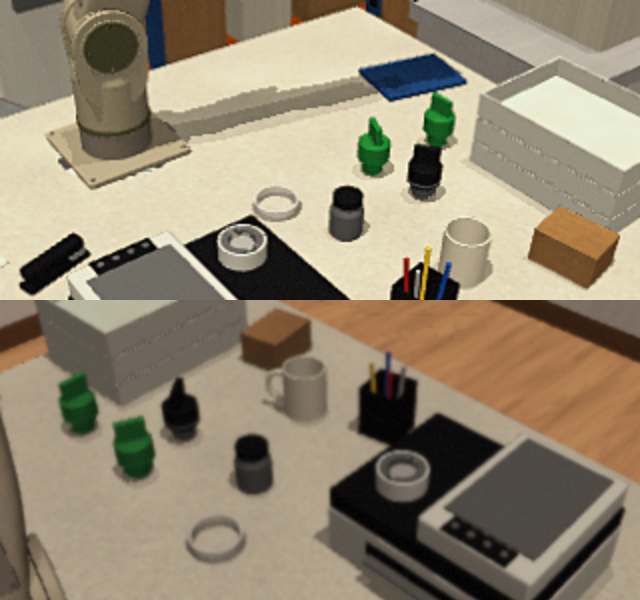

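The scene view shows the black cartridge at about (392,186), with two green look-alikes next to it and the port at (301,222). In the side view the cartridge is at (230,187) and the port at (341,217).

```bash
cat >> h.py <<'E'
def tri(p1,p2,n1="scene",n2="side"):
    A=[];b=[]
    for n,p in((n1,p1),(n2,p2)):
        o=cam(n)[2][:3,3]; d=ray(n,p,0)[0]-o; d/=np.linalg.norm(d); M=np.eye(3)-np.outer(d,d); A.append(M);b.append(M@o)
    return np.linalg.lstsq(np.vstack(A),np.hstack(b),rcond=None)[0]
E
python3 - <<'E'
from h import *
print("cart",tri((392,186),(230,187)).round(3),ray("scene",(392,186),.075).round(3),ray("side",(230,187),.075).round(3))
print("port",ray("scene",(301,219),.152).round(3),ray("side",(341.5,215.5),.152).round(3),tri((301,219),(341.5,215.5)).round(3))
for n,o,s in(("scene",(180,100),2),):
    for nm,p in dict(green1=(373,170),green2=(438,143),jar=(347,235),mug=(465,280)).items(): print(nm,ray(n,np.array(p)/2+o,0).round(3))
# printer black deck left edge / far corner in side crop (deck z .12): corners 
for p in((330,490),(437,415),(505,455)): print(ray("side",np.array([p[0],p[1]-300])/2+(140,130),.12).round(3))
for n in("scene","side"):
  for d in ctrl.outline_of(n,"cartridge_center"):
    ys,xs=np.where(d["region"]); print(n,np.round(d["xy"]),d["conf"],xs.min(),xs.max(),ys.min(),ys.max())
E
```

```text
cart [0.49  0.408 0.048] [[0.514 0.384 0.075]] [[0.469 0.37  0.075]]
port [[ 0.561 -0.047  0.152]] [[ 0.554 -0.059  0.152]] [ 0.56  -0.05   0.148]
green1 [[0.377 0.382 0.   ]]
green2 [[0.379 0.559 0.   ]]
jar [[0.508 0.212 0.   ]]
mug [[0.719 0.303 0.   ]]
[[0.479 0.012 0.12 ]]
[[0.725 0.018 0.12 ]]
[[ 0.718 -0.12   0.12 ]]
scene [366. 176.] 0.65 358 374 160 187
scene [398. 161.] 0.6 392 407 147 171
scene [392. 185.] 0.57 384 401 172 199
side [179. 183.] 0.77 170 187 167 196
```

Request:
jog_arm(commands=[-0.0323, -0.0413, -0.003, 0, 0, -8.7, 0.087, -0.0323, -0.0413, -0.003, 0, 0, -8.7, 0.087, -0.0323, -0.0413, -0.003, 0, 0, -8.7, 0.087, -0.0323, -0.0413, -0.003, 0, 0, -8.7, 0.087, -0.0323, -0.0413, -0.003, 0, 0, -8.7, 0.087, -0.0323, -0.0413, -0.003, 0, 0, -8.7, 0.087, -0.0323, -0.0413, -0.003, 0, 0, -8.7, 0.087, -0.0323, -0.0413, -0.003, 0, 0, -8.7, 0.087, 0, 0, 0, 0, 0, 0, 0.087])

```text
time_s: 2.12
tcp_pos: [0.4777, 0.3728, 0.246]
tcp_rot: [-3.14, -0.001, -2.179]
wrist_force: [-0.8, 0.1, 0.2]
finger_gap: 1.002
```

Run:
```python
from h import *
s=ctrl.get_state(); print(s["time_s"],s["joint_pos"].round(3),s["tcp_pos"].round(4),s["tcp_rot"].round(4))
im=save("wrist","w1.png")
for t in("cartridge_center","wing"):
  for d in ctrl.outline_of("wrist",t):
    m=d["region"].astype(np.uint8); c=max(cv2.findContours(m,0,2)[0],key=cv2.contourArea)
    r=cv2.minAreaRect(c); print(t,d["conf"],d["xy"],r, ray("wrist",cv2.boxPoints(r),.111 if t=="wing" else .075).round(4).tolist())
```

```text
2.125 [-0.831  0.276  0.114  1.487 -0.03   1.381  1.818] [0.4777 0.3728 0.246 ] [-3.1400e+00 -6.0000e-04 -2.1788e+00]
cartridge_center 0.94 [325.6, 208.5] ((326.1460266113281, 210.3097686767578), (55.03217315673828, 53.997379302978516), 48.8140754699707) [[0.5197, 0.3754, 0.075], [0.4562, 0.3679, 0.075], [0.4488, 0.4336, 0.075], [0.5145, 0.4436, 0.075]]
cartridge_center 0.66 [449.7, 236.6] ((451.5, 234.0), (22.0, 35.0), 90.0) [[0.3867, 0.4918, 0.075], [0.3518, 0.5161, 0.075], [0.3651, 0.5416, 0.075], [0.4006, 0.5168, 0.075]]
cartridge_center 0.61 [395.0, 137.0] ((394.00006103515625, 136.5), (57.27565002441406, 58.68986129760742), 45.0) [[0.4114, 0.3513, 0.075], [0.3504, 0.3401, 0.075], [0.3354, 0.4026, 0.075], [0.398, 0.4163, 0.075]]
wing 0.77 [395.4, 136.7] ((393.50006103515625, 137.0000457763672), (55.86143493652344, 57.27565002441406), 45.0) [[0.4131, 0.3491, 0.111], [0.3599, 0.3392, 0.111], [0.3468, 0.3937, 0.111], [0.4014, 0.4057, 0.111]]
wing 0.76 [451.0, 236.6] ((451.5, 234.5), (23.0, 37.0), 90.0) [[0.3919, 0.4731, 0.111], [0.359, 0.496, 0.111], [0.3713, 0.5199, 0.111], [0.4049, 0.4965, 0.111]]
wing 0.6 [327.7, 213.9] ((326.0, 211.0), (54.360618591308594, 52.69651794433594), 56.3099365234375) [[0.5059, 0.367, 0.111], [0.4505, 0.3676, 0.111], [0.4514, 0.4264, 0.111], [0.5091, 0.4273, 0.111]]
wing 0.3 [228.9, 83.0] ((227.9000244140625, 79.69999694824219), (74.68466186523438, 54.11284255981445), 26.56505012512207) [[0.5222, 0.2157, 0.111], [0.4758, 0.1965, 0.111], [0.4423, 0.2551, 0.111], [0.4886, 0.277, 0.111]]
```

View pics/w1.png

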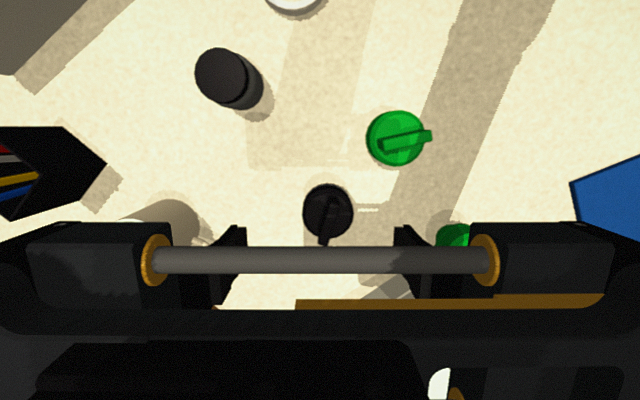

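The wrist view shows the black cartridge at (327,210), with its wing running from about (333,190) to (324,245). A gripper rod covers part of it. I'll enlarge it to measure the wing.

Run:
```python
from h import *
im=cv2.imread("pics/w1.png")[170:255,285:370].astype(float)
c=np.clip(255*(im/110)**.6,0,255).astype(np.uint8)
cv2.imwrite("pics/w1c.png",cv2.resize(c,None,fx=7,fy=7,interpolation=cv2.INTER_NEAREST))
```

```text
(no output)
```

View pics/w1c.png

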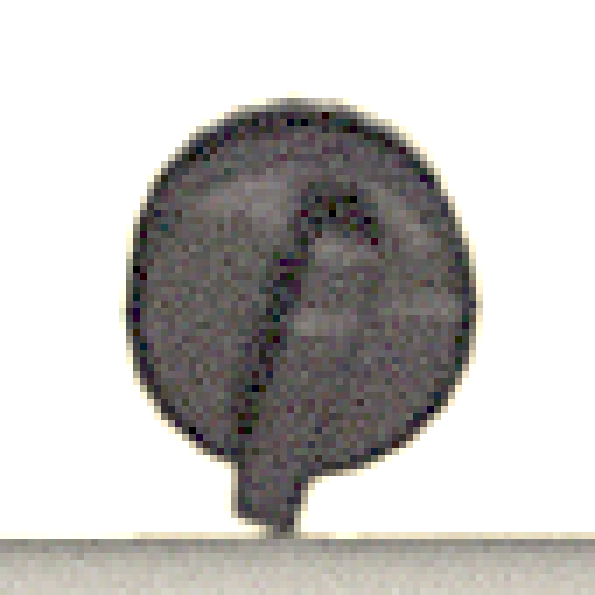

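Run:
```python
from h import *
T=pose();T[:3,3]=[.4777,.3728,.246]
o=np.array([285,170.])
w=ray("wrist",np.array([[345,240],[265,522]])/7+o,.111,T); print("wing",w.round(4),np.linalg.norm(w[1]-w[0]),w.mean(0).round(4),np.arctan2(*(w[0]-w[1])[1::-1]))
for z in(.075,.07): print("body",ray("wrist",np.array([[302,290]])/7+o,z,T).round(4), ray("wrist",np.array([[130,300],[472,300]])/7+o,z,T).round(4))
th=np.linspace(0,6.28,60)
for C in ([.487,.3995],[.484,.400],[.48,.40]):
  P=[proj("wrist",np.c_[C[0]+.032*np.cos(th),C[1]+.032*np.sin(th),0*th+z],T) for z in(.075,.03)]
  p=np.vstack(P); print(C,((p-o)*7).min(0).round(),((p-o)*7).max(0).round())
```

```text
wing [[0.4721 0.3924 0.111 ]
 [0.5078 0.4231 0.111 ]] 0.04713048428083123 [0.4899 0.4078 0.111 ] -2.432614189618069
body [[0.487  0.4047 0.075 ]] [[0.512  0.3894 0.075 ]
 [0.4642 0.4226 0.075 ]]
body [[0.4877 0.406  0.07  ]] [[0.5131 0.3905 0.07  ]
 [0.4646 0.4242 0.07  ]]
[0.487, 0.3995] [96. 36.] [474. 444.]
[0.484, 0.4] [112.  29.] [490. 437.]
[0.48, 0.4] [131.  17.] [510. 424.]
```

The enlarged crop gives a wing centre near (0.490, 0.408) and a wing yaw of about -2.43. I'll align to that, go a bit lower and step back so the whole wing is visible.

Request:
jog_arm(commands=[-0.0027, 0.009, 0.023, 0, 0, 7.3, 0.087, -0.0027, 0.009, 0.023, 0, 0, 7.3, 0.087, 0, 0, 0, 0, 0, 0, 0.087, 0, 0, 0, 0, 0, 0, 0.087])

```text
time_s: 2.78
tcp_pos: [0.4631, 0.3908, 0.2018]
tcp_rot: [3.141, 0.001, -2.427]
wrist_force: [0.1, -0.1, 0.6]
finger_gap: 1.001
```

Run:
```python
from h import *
T=pose(); print(T[:3,3].round(4),ctrl.get_state()["tcp_rot"].round(4)); np.save("T2.npy",T)
im=save("wrist","w2.png")
for d in ctrl.look_for("wrist","wing"): print(d)
p=proj("wrist",[.489,.407,.1],T)[0]; print(p)
o=np.clip(np.round(p).astype(int)-50,0,[540,300]); print(o)
c=im[o[1]:o[1]+100,o[0]:o[0]+100,::-1].astype(float)
c=np.clip(255*(c/110)**.6,0,255).astype(np.uint8)
cv2.imwrite("pics/w2c.png",cv2.resize(c,None,fx=6,fy=6,interpolation=cv2.INTER_NEAREST))
```

```text
[0.4631 0.3908 0.2018] [ 3.1415e+00  1.4000e-03 -2.4271e+00]
{'xy': [370.4, 114.1], 'conf': 0.67}
{'xy': [316.0, 215.4], 'conf': 0.57}
[314.38663763 230.70322105]
[264 181]
```

View pics/w2c.png

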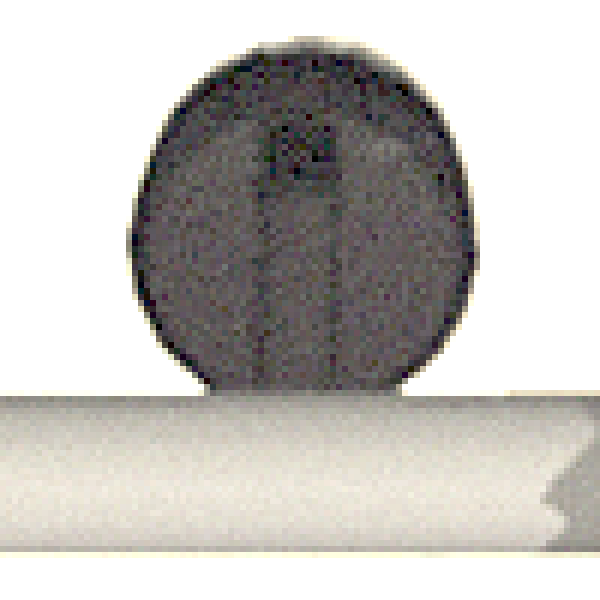

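Run:
```python
from h import *
T=np.load("T2.npy")
e=ray("wrist",[[314.1,211.8],[314.1,(122/6)+181]],.111,T)[0]
b=ray("wrist",[[314.1,(122/6)+181]],.075,T)[0]
x=T[:3,0]
for q in(e,b): print("end",q.round(4),"centre",(q-.025*x).round(4),"in tool",(T[:3,:3].T@(q-.025*x-T[:3,3])).round(4))
s=ray("wrist",[[264+130/6,181+245/6],[264+475/6,181+245/6]],.055,T); print(s, s.mean(0), np.linalg.norm(s[1]-s[0]))
```

```text
end [0.4722 0.3925 0.111 ] centre [0.4911 0.4089 0.111 ] in tool [-0.0328 -0.0047  0.0908]
end [0.4724 0.3918 0.075 ] centre [0.4913 0.4081 0.075 ] in tool [-0.0324 -0.0054  0.1268]
[[0.51523257 0.38630088 0.055     ]
 [0.47333477 0.43470068 0.055     ]] [0.49428367 0.41050078 0.055     ] 0.06401536258579303
```

Request:
jog_arm(commands=[-0.0163, -0.0025, 0.02, 0, 0, 0, 0.087, -0.0163, -0.0025, 0.03, 0, 0, 0, 0.087, 0, 0, 0.04, 0, 0, 0, 0.087, 0, 0, 0.033, 0, 0, 0, 0.087, 0, 0, 0, 0, 0, 0, 0.087])

```text
time_s: 3.5
tcp_pos: [0.4903, 0.4068, 0.0759]
tcp_rot: [-3.141, -0.004, -2.43]
wrist_force: [0.3, -1.1, 1.3]
finger_gap: 0.995
```

Request:
jog_arm(commands=[0, 0, 0, 0, 0, 0, 0.0, 0, 0, 0, 0, 0, 0, 0.0, 0, 0, 0, 0, 0, 0, 0.0, 0, 0, 0, 0, 0, 0, 0.0, 0, 0, 0, 0, 0, 0, 0.0], newtons=45)

```text
time_s: 4.12
tcp_pos: [0.4912, 0.4081, 0.0777]
tcp_rot: [3.142, 0.0, -2.43]
wrist_force: [0.2, -0.3, -1.2]
finger_gap: 0.515
```

Request:
jog_arm(commands=[0, 0, 0, 0, 0, 0, 0.0, 0, 0, 0, 0, 0, 0, 0.0, 0, 0, 0, 0, 0, 0, 0.0, 0, 0, 0, 0, 0, 0, 0.0, 0, 0, 0, 0, 0, 0, 0.0])

```text
time_s: 4.75
tcp_pos: [0.4911, 0.4079, 0.0775]
tcp_rot: [3.142, -0.0, -2.431]
wrist_force: [1.3, 0.1, -0.7]
finger_gap: 0.13
```

Request:
jog_arm(commands=[0, 0, -0.03, 0, 0, 0, 0.0, 0, 0, -0.055, 0, 0, 0, 0.0, 0, 0, -0.055, 0, 0, 0, 0.0, 0, 0, -0.05, 0, 0, 0, 0.0, 0, 0, -0.03, 0, 0, 0, 0.0])

```text
time_s: 5.38
tcp_pos: [0.4915, 0.4082, 0.3004]
tcp_rot: [3.141, 0.003, -2.431]
wrist_force: [0.2, -0.3, -1.8]
finger_gap: 0.134
```

Request:
jog_arm(commands=[0, -0.03, 0, 0, 0, 4.07, 0.0, 0, -0.053, 0, 0, 0, 4.07, 0.0, 0, -0.055, 0, 0, 0, 4.07, 0.0, 0, -0.055, 0, 0, 0, 4.07, 0.0, 0, -0.055, 0, 0, 0, 4.07, 0.0, 0, -0.055, 0, 0, 0, 4.07, 0.0, 0, -0.055, 0, 0, 0, 4.07, 0.0, 0, -0.055, 0, 0, 0, 4.07, 0.0, 0, -0.05, 0, 0, 0, 4.07, 0.0, 0, -0.035, 0, 0, 0, 4.07, 0.0])

```text
time_s: 6.62
tcp_pos: [0.6765, -0.0489, 0.2961]
tcp_rot: [-3.14, -0.002, 3.135]
wrist_force: [0.3, -0.5, -1.6]
finger_gap: 0.136
```

Request:
jog_arm(commands=[0, 0, 0, 0, 0, 0, 0.0, 0, 0, 0, 0, 0, 0, 0.0])

```text
time_s: 6.88
tcp_pos: [0.6767, -0.0445, 0.2965]
tcp_rot: [3.141, -0.001, -3.141]
wrist_force: [0.5, 0.1, -1.9]
finger_gap: 0.131
```

Run:
```python
from h import *
s=ctrl.get_state(); T=pose(); print(s["time_s"],s["finger_gap"],s["joint_pos"].round(3),T[:3,3].round(4),s["tcp_rot"].round(4),s["wrist_force"].round(2),s["ft_torque"].round(3)); np.save("T3.npy",T)
im=save("wrist","w3.png")
for d in ctrl.look_for("wrist","port"): print(d,ray("wrist",d["xy"],.152,T).round(4))
```

```text
6.875 0.13129327587619571 [-0.3    0.452  0.452  1.196 -0.193  1.536  1.691] [ 0.6767 -0.0445  0.2965] [ 3.1412e+00 -1.5000e-03 -3.1413e+00] [ 0.53  0.13 -1.94] [ 0.022  0.009 -0.037]
{'xy': [202.1, 107.1], 'conf': 0.75} [[ 0.5903 -0.1626  0.152 ]]
```

View pics/w3.png

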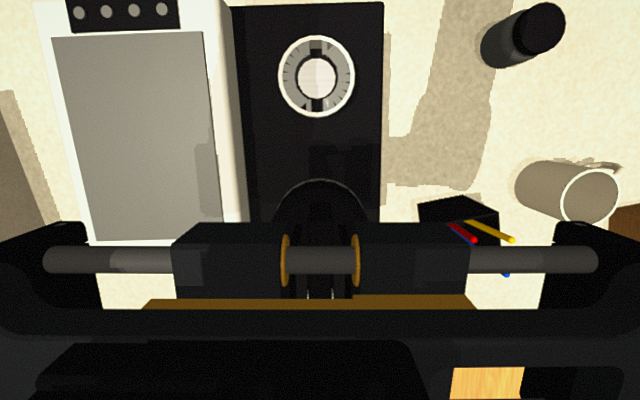

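The wrist view shows the port at about (316,76), with the slots roughly along image vertical. I'll zoom in to get the centre and the slot angle.

Run:
```python
from h import *
im=cv2.imread("pics/w3.png")[30:125,268:363]
cv2.imwrite("pics/w3c.png",cv2.resize(im,None,fx=6,fy=6,interpolation=cv2.INTER_NEAREST))
```

```text
(no output)
```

View pics/w3c.png

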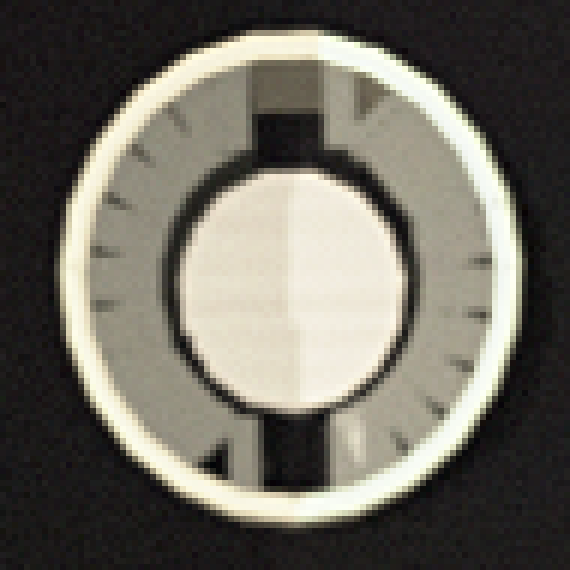

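Run:
```python
from h import *
T=np.load("T3.npy"); o=np.array([268,30.])-.0
f=lambda a,z=.152: ray("wrist",np.array(a)/6+o-.5+1/12,z,T)
b=f([[162,284],[418,284],[290,150],[290,418]]); print("bore",b.round(4).tolist(),b[:2].mean(0).round(4),b[2:].mean(0).round(4),np.linalg.norm(b[1]-b[0]),np.linalg.norm(b[3]-b[2]))
r=f([[60,278],[522,278],[291,30],[291,525]]); print("rim",r[:2].mean(0).round(4),r[2:].mean(0).round(4),np.linalg.norm(r[1]-r[0]),np.linalg.norm(r[3]-r[2]))
s=f([[287.5,60],[294,490],[287,135],[294,440]]); print("slots",s.round(4).tolist(),[np.arctan2(*(s[i]-s[i+1])[1::-1]) for i in(0,2)],s[:2].mean(0))
c=r.mean(0); print("port in tool",(T[:3,:3].T@(c-T[:3,3])).round(4))
```

```text
bore [[0.5622, -0.069, 0.152], [0.5622, -0.0272, 0.152], [0.542, -0.048, 0.152], [0.5831, -0.0482, 0.152]] [ 0.5622 -0.0481  0.152 ] [ 0.5626 -0.0481  0.152 ] 0.04183684817011947 0.041016482628175706
rim [ 0.5613 -0.0479  0.152 ] [ 0.5624 -0.0479  0.152 ] 0.07545714885239987 0.0757020139766464
slots [[0.5288, -0.0484, 0.152], [0.5946, -0.0476, 0.152], [0.5398, -0.0485, 0.152], [0.5865, -0.0475, 0.152]] [np.float64(-3.1291547683598036), np.float64(-3.1208525251080452)] [ 0.56170054 -0.04796748  0.152     ]
port in tool [ 0.1147 -0.0034  0.1446]
```

Request:
jog_arm(commands=[0.035, -0.001, 0, 0, 0, -1, 0.0, 0.05, -0.0014, 0.02, 0, 0, 0, 0.0, 0.0297, -0.001, 0.025, 0, 0, 0, 0.0, 0, 0, 0, 0, 0, 0, 0.0, 0, 0, 0, 0, 0, 0, 0.0])

```text
time_s: 7.6
tcp_pos: [0.5632, -0.0484, 0.2533]
tcp_rot: [3.141, 0.002, -3.122]
wrist_force: [0.4, 0.1, -2.2]
finger_gap: 0.137
```

Run:
```python
from h import *
s=ctrl.get_state(); print(s["time_s"],s["tcp_pos"].round(4),s["tcp_rot"].round(4),s["wrist_force"].round(2),s["ft_torque"].round(3))
a=save("scene","s4.png");b=save("side","d4.png")
A=a[150:250,240:360,::-1];B=b[130:230,280:400,::-1]
cv2.imwrite("pics/s4c.png",np.hstack([cv2.resize(q,None,fx=3.3,fy=3.3,interpolation=2) for q in(A,B)]))
P=[.562,-.048,.152]
for n,o in(("scene",(240,150)),("side",(280,130))): print(n,[((proj(n,q)[0]-o)*3.3).round().tolist() for q in(P,[.562,-.048,.165],[.562,-.048,.24])])
```

```text
7.6 [ 0.5632 -0.0484  0.2533] [ 3.1412e+00  1.6000e-03 -3.1219e+00] [ 0.39  0.11 -2.25] [0.042 0.005 0.011]
scene [[200.0, 229.0], [200.0, 218.0], [198.0, 153.0]]
side [[200.0, 272.0], [201.0, 261.0], [204.0, 190.0]]
```

View pics/s4c.png

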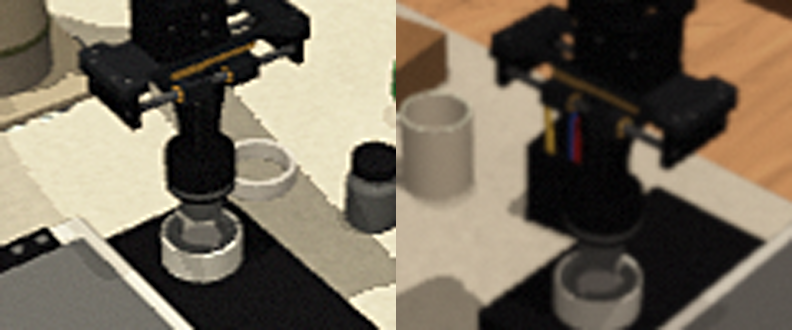

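The views agree: scene body x 200 against port 202, side body 205 against port 202, both in crop pixels. Next I'll lower gently.

Request:
jog_arm(commands=[0.001, 0, 0.012, 0, 0, 0, 0.0, 0, 0, 0.01, 0, 0, 0, 0.0, 0, 0, 0.006, 0, 0, 0, 0.0, 0, 0, 0, 0, 0, 0, 0.0, 0, 0, 0, 0, 0, 0, 0.0])

```text
time_s: 8.32
tcp_pos: [0.5615, -0.0494, 0.2247]
tcp_rot: [3.142, 0.0, -3.123]
wrist_force: [0.7, 0.0, -2.0]
finger_gap: 0.13
```

Request:
jog_arm(commands=[0, 0, 0.003, 0, 0, 0, 0.0, 0, 0, 0.002, 0, 0, 0, 0.0, 0, 0, 0, 0, 0, 0, 0.0, 0, 0, 0, 0, 0, 0, 0.0])

```text
time_s: 8.82
tcp_pos: [0.5615, -0.0494, 0.2198]
tcp_rot: [3.141, 0.0, -3.123]
wrist_force: [-0.9, 0.1, 1.6]
finger_gap: 0.134
```

Request:
jog_arm(commands=[0, 0.001, 0.001, 0, 0, 0, 0.0, 0, 0, 0.001, 0, 0, 0, 0.0, 0, 0, 0, 0, 0, 0, 0.0])

```text
time_s: 9.2
tcp_pos: [0.5615, -0.0487, 0.2176]
tcp_rot: [-3.141, 0.0, -3.124]
wrist_force: [-0.4, -3.1, 3.4]
finger_gap: 0.139
```

Request:
jog_arm(commands=[0, 0, 0.001, 0, 0, 0, 0.0, 0, 0, 0.001, 0, 0, 0, 0.0, 0, 0, 0, 0, 0, 0, 0.0])

```text
time_s: 9.57
tcp_pos: [0.5615, -0.0487, 0.2156]
tcp_rot: [-3.141, 0.0, -3.124]
wrist_force: [1.1, -5.3, 3.3]
finger_gap: 0.138
```

The lugs are in the slots and only the spring is resisting. I'll relieve the side force and keep pushing down.

Request:
jog_arm(commands=[0, -0.001, 0.001, 0, 0, 0, 0.0, 0, 0, 0.0015, 0, 0, 0, 0.0, 0, 0, 0.0015, 0, 0, 0, 0.0, 0, 0, 0, 0, 0, 0, 0.0])

```text
time_s: 10.07
tcp_pos: [0.5615, -0.0491, 0.2116]
tcp_rot: [3.141, 0.0, -3.123]
wrist_force: [-0.8, -2.3, 5.8]
finger_gap: 0.134
```

Request:
jog_arm(commands=[0, 0, 0.002, 0, 0, 0, 0.0, 0, 0, 0.0015, 0, 0, 0, 0.0, 0, 0, 0.001, 0, 0, 0, 0.0, 0, 0, 0, 0, 0, 0, 0.0])

```text
time_s: 10.58
tcp_pos: [0.5616, -0.0491, 0.2075]
tcp_rot: [3.141, 0.001, -3.123]
wrist_force: [-1.0, -1.6, 8.2]
finger_gap: 0.132
```

Request:
jog_arm(commands=[0, 0, 0.0015, 0, 0, 0, 0.0, 0, 0, 0, 0, 0, 5, 0.0, 0, 0, 0, 0, 0, 5, 0.0, 0, 0, 0, 0, 0, 0, 0.0])

```text
time_s: 11.08
tcp_pos: [0.5618, -0.0486, 0.2062]
tcp_rot: [3.14, 0.001, 2.985]
wrist_force: [-0.6, -1.3, 8.5]
finger_gap: 0.133
```

```bash
cat > st.py <<'E'
from h import *
s=ctrl.get_state(); print(s["time_s"],s["tcp_pos"].round(4),s["tcp_rot"].round(3),s["wrist_force"].round(1),s["ft_torque"].round(3),round(s["finger_gap"],3))
E
python3 st.py
```

```text
11.075 [ 0.5618 -0.0486  0.2062] [3.140e+00 1.000e-03 2.985e+00] [-0.6 -1.3  8.5] [-0.179  0.237 -0.073] 0.133
```

Request:
jog_arm(commands=[0, 0, 0.0007, 0, 0, 6, 0.0, 0, 0, 0, 0, 0, 6, 0.0, 0, 0, 0, 0, 0, 6, 0.0, 0, 0, 0, 0, 0, 6, 0.0, 0, 0, 0, 0, 0, 0, 0.0])

```text
time_s: 11.7
tcp_pos: [0.5621, -0.0483, 0.2057]
tcp_rot: [3.139, 0.001, 2.566]
wrist_force: [-0.9, 0.0, 9.1]
finger_gap: 0.131
```

```bash
python3 st.py
```

```text
11.7 [ 0.5621 -0.0483  0.2057] [3.139e+00 1.000e-03 2.566e+00] [-0.9  0.   9.1] [ 0.014  0.017 -0.073] 0.131
```

Turned 34° so far. I'll keep going in small steps towards the stop.

Request:
jog_arm(commands=[0, 0, 0, 0, 0, 4, 0.0, 0, 0, 0, 0, 0, 4, 0.0, 0, 0, 0, 0, 0, 0, 0.0])

```text
time_s: 12.08
tcp_pos: [0.5621, -0.0482, 0.2057]
tcp_rot: [3.139, 0.001, 2.427]
wrist_force: [1.1, -0.1, 9.7]
finger_gap: 0.137
```

```bash
python3 st.py
```

```text
12.075 [ 0.5621 -0.0482  0.2057] [3.139e+00 1.000e-03 2.427e+00] [ 1.1 -0.1  9.7] [-0.019 -0.076 -0.031] 0.137
```

Request:
jog_arm(commands=[0, 0, 0, 0, 0, 3, 0.0, 0, 0, 0, 0, 0, 3, 0.0, 0, 0, 0, 0, 0, 0, 0.0])

```text
time_s: 12.45
tcp_pos: [0.5622, -0.0482, 0.2057]
tcp_rot: [3.139, 0.0, 2.322]
wrist_force: [0.6, -0.6, 9.9]
finger_gap: 0.138
```

```bash
python3 st.py
```

```text
12.45 [ 0.5622 -0.0482  0.2057] [3.139 0.    2.322] [ 0.6 -0.6  9.9] [-0.018 -0.011 -0.04 ] 0.138
```

Request:
jog_arm(commands=[0, 0, 0, 0, 0, 2, 0.0, 0, 0, 0, 0, 0, 2, 0.0, 0, 0, 0, 0, 0, 0, 0.0])

```text
time_s: 12.82
tcp_pos: [0.5622, -0.0483, 0.2057]
tcp_rot: [3.139, 0.0, 2.253]
wrist_force: [0.1, 0.8, 9.3]
finger_gap: 0.134
```

```bash
python3 st.py
```

```text
12.825 [ 0.5622 -0.0483  0.2057] [3.139 0.    2.253] [0.1 0.8 9.3] [-0.018 -0.048  0.04 ] 0.134
```

Request:
jog_arm(commands=[0, 0, 0, 0, 0, 2, 0.0, 0, 0, 0, 0, 0, 0, 0.0])

```text
time_s: 13.08
tcp_pos: [0.5622, -0.0483, 0.2057]
tcp_rot: [3.139, 0.0, 2.218]
wrist_force: [-0.3, 0.5, 9.6]
finger_gap: 0.132
```

```bash
python3 st.py
```

```text
13.075 [ 0.5622 -0.0483  0.2057] [3.139 0.    2.218] [-0.3  0.5  9.6] [-0.049  0.013  0.079] 0.132
```

Request:
jog_arm(commands=[0, 0, 0, 0, 0, 2, 0.0, 0, 0, 0, 0, 0, 0, 0.0])

```text
time_s: 13.32
tcp_pos: [0.5622, -0.0482, 0.2057]
tcp_rot: [3.139, 0.0, 2.184]
wrist_force: [1.0, 0.1, 10.0]
finger_gap: 0.137
```

```bash
python3 st.py
```

```text
13.325 [ 0.5622 -0.0482  0.2057] [3.139 0.    2.184] [ 1.   0.1 10. ] [-0.099 -0.095  0.519] 0.137
```

Request:
jog_arm(commands=[0, 0, 0, 0, 0, 2, 0.0, 0, 0, 0, 0, 0, 0, 0.0])

```text
time_s: 13.58
tcp_pos: [0.5623, -0.0482, 0.2057]
tcp_rot: [3.139, 0.0, 2.15]
wrist_force: [0.1, -1.0, 9.5]
finger_gap: 0.137
```

```bash
python3 st.py
```

```text
13.575 [ 0.5623 -0.0482  0.2057] [3.139 0.    2.15 ] [ 0.1 -1.   9.5] [-0.294 -0.185  0.963] 0.137
```

The hard stop is at about 56°, and torque jumped to 0.96 Nm. I'll back off slightly and let the spring lift the lugs.

Request:
jog_arm(commands=[0, 0, 0, 0, 0, -2.7, 0.0, 0, 0, -0.002, 0, 0, 0, 0.0, 0, 0, -0.002, 0, 0, 0, 0.0, 0, 0, 0, 0, 0, 0, 0.0])

```text
time_s: 14.08
tcp_pos: [0.5619, -0.0484, 0.209]
tcp_rot: [3.14, -0.0, 2.195]
wrist_force: [4.3, 3.0, 3.1]
finger_gap: 0.134
```

```bash
python3 st.py
```

```text
14.075 [ 0.5619 -0.0484  0.209 ] [ 3.14  -0.     2.195] [4.3 3.  3.1] [ 0.704 -1.122  0.235] 0.134
```

Request:
jog_arm(commands=[0, 0, -0.001, 0, 0, 0, 0.0, 0, 0, -0.001, 0, 0, 0, 0.0, 0, 0, 0, 0, 0, 0, 0.0])

```text
time_s: 14.45
tcp_pos: [0.5618, -0.0485, 0.2108]
tcp_rot: [3.14, -0.0, 2.195]
wrist_force: [5.3, 3.3, 1.8]
finger_gap: 0.135
```

```bash
python3 st.py
```

```text
14.45 [ 0.5618 -0.0485  0.2108] [ 3.14  -0.     2.195] [5.3 3.3 1.8] [ 0.737 -1.446  0.263] 0.135
```

A side force of about 6 N along tool +y has appeared, so I'll yield to it.

Request:
jog_arm(commands=[0, 0.001, 0, 0, 0, 0, 0.0, 0, 0.0005, 0, 0, 0, 0, 0.0, 0, 0, 0, 0, 0, 0, 0.0])

```text
time_s: 14.82
tcp_pos: [0.5623, -0.0483, 0.2107]
tcp_rot: [-3.141, -0.001, 2.195]
wrist_force: [0.8, 1.9, 3.0]
finger_gap: 0.133
```

```bash
python3 st.py
```

```text
14.825 [ 0.5623 -0.0483  0.2107] [-3.141e+00 -1.000e-03  2.195e+00] [0.8 1.9 3. ] [ 0.461 -0.272  0.241] 0.133
```

Request:
jog_arm(commands=[0, 0, -0.001, 0, 0, 0, 0.0, 0, 0, 0, 0, 0, 0, 0.0, 0, 0, 0, 0, 0, 0, 0.0])

```text
time_s: 15.2
tcp_pos: [0.5623, -0.0483, 0.2115]
tcp_rot: [-3.141, -0.001, 2.195]
wrist_force: [0.8, 1.8, -1.4]
finger_gap: 0.138
```

```bash
python3 st.py
```

```text
15.2 [ 0.5623 -0.0483  0.2115] [-3.141e+00 -1.000e-03  2.195e+00] [ 0.8  1.8 -1.4] [ 0.543 -0.377  0.264] 0.138
```

Request:
jog_arm(commands=[0, 0, -0.001, 0, 0, 0, 0.0, 0, 0, 0, 0, 0, 0, 0.0, 0, 0, 0, 0, 0, 0, 0.0])

```text
time_s: 15.58
tcp_pos: [0.5623, -0.0484, 0.2125]
tcp_rot: [-3.141, -0.001, 2.195]
wrist_force: [0.1, 2.6, -4.4]
finger_gap: 0.136
```

```bash
python3 st.py
```

```text
15.575 [ 0.5623 -0.0484  0.2125] [-3.141e+00 -1.000e-03  2.195e+00] [ 0.1  2.6 -4.4] [ 0.627 -0.322  0.216] 0.136
```

It now resists being lifted, so the lugs are seated. I'll release and retreat.

Request:
jog_arm(commands=[0, 0, 0.0012, 0, 0, 0, 0.0, 0, 0, 0, 0, 0, 0, 0.06, 0, 0, 0, 0, 0, 0, 0.06, 0, 0, 0, 0, 0, 0, 0.06, 0, 0, 0, 0, 0, 0, 0.06, 0, 0, 0, 0, 0, 0, 0.06, 0, 0, 0, 0, 0, 0, 0.06])

```text
time_s: 16.45
tcp_pos: [0.5626, -0.0485, 0.2116]
tcp_rot: [3.142, -0.0, 2.195]
wrist_force: [0.4, -0.4, 1.1]
finger_gap: 0.666
```

```bash
python3 st.py
```

```text
16.45 [ 0.5626 -0.0485  0.2116] [ 3.142 -0.     2.195] [ 0.4 -0.4  1.1] [-0.07   0.013 -0.002] 0.666
```

Request:
jog_arm(commands=[0, 0, -0.02, 0, 0, 0, 0.06, 0, 0, -0.04, 0, 0, 0, 0.06, 0, 0, -0.04, 0, 0, 0, 0.06, -0.03, 0, -0.02, 0, 0, 0, 0.06, -0.03, 0, 0, 0, 0, 0, 0.06, 0, 0, 0, 0, 0, 0, 0.06, 0, 0, 0, 0, 0, 0, 0.06])

```text
time_s: 17.32
tcp_pos: [0.5975, -0.0967, 0.3313]
tcp_rot: [-3.141, -0.001, 2.195]
wrist_force: [0.2, -0.3, 0.3]
finger_gap: 0.691
```

```bash
python3 st.py
python3 - <<'E'
from h import *
T=pose(); w=save("wrist","w5.png"); a=save("scene","s5.png");b=save("side","d5.png")
p=proj("wrist",[.562,-.048,.24],T)[0]; o=np.clip(np.round(p).astype(int)-60,0,[520,280]); print("wrist crop",o)
C=np.clip(255*(w[o[1]:o[1]+120,o[0]:o[0]+120,::-1]/160.)**.6,0,255).astype(np.uint8)
for n,oo in(("scene",(260,160)),("side",(300,150))): print(n,[((proj(n,[.562,-.048,z])[0]-oo)*3.2).round().tolist() for z in(.152,.210,.246)])
L=[cv2.resize(q,None,fx=3.2,fy=3.2,interpolation=2)[:256,:256] for q in(a[160:240,260:340,::-1],b[150:230,300:380,::-1])]
L=[np.clip(255*(q/200.)**.7,0,255).astype(np.uint8) for q in L]+[cv2.resize(C,(256,256))]
cv2.imwrite("pics/f5.png",np.hstack(L))
E
```

```text
17.325 [ 0.5975 -0.0967  0.3313] [-3.141e+00 -1.000e-03  2.195e+00] [ 0.2 -0.3  0.3] [-0.051  0.042 -0.02 ] 0.691
wrist crop [260  75]
scene [[130.0, 190.0], [129.0, 142.0], [128.0, 111.0]]
side [[130.0, 200.0], [133.0, 149.0], [134.0, 115.0]]
```

View pics/f5.png

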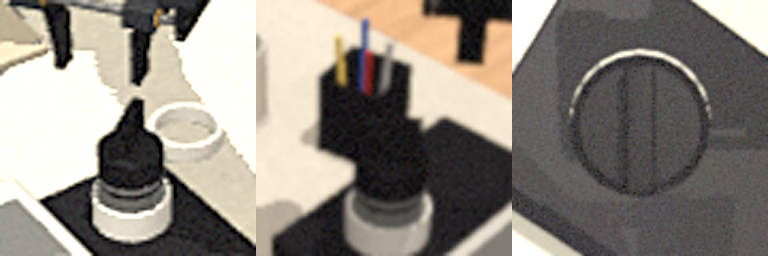

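Run:
```python
from h import *
x=np.array([np.cos(2.195),np.sin(2.195),0]);y=np.array([-x[1],x[0],0])
for n,oo in(("scene",(260,160)),("side",(300,150))):
  for dep in(.009,.017,.022):
    P=[np.array([.562,-.048,.152-dep+.111])+a*x*.025+b*y*.006 for a in(-1,1) for b in(-1,1)]
    print(n,dep,((proj(n,P)-oo)*3.2).round().tolist())
for n in("scene","side"):
  im=cv2.imread("pics/"+("s5.png" if n=="scene" else "d5.png"))
  o,r=((260,160),slice(185,200)) if n=="scene" else ((300,150),slice(180,205))
  g=im.mean(2); print(n, [(c,g[180:215,c].round().astype(int).tolist()) for c in ((301,302,303) if n=="scene" else ())])
for nm in("canister","mug","tape"): print(nm,[np.round(d["xy"]).tolist() for d in ctrl.look_for("scene",nm)[:1]])
```

```text
scene 0.009 [[124.0, 121.0], [112.0, 118.0], [144.0, 90.0], [132.0, 88.0]]
scene 0.017 [[124.0, 128.0], [112.0, 125.0], [144.0, 97.0], [132.0, 95.0]]
scene 0.022 [[124.0, 132.0], [112.0, 130.0], [144.0, 101.0], [132.0, 99.0]]
side 0.009 [[165.0, 106.0], [164.0, 114.0], [106.0, 100.0], [104.0, 109.0]]
side 0.017 [[165.0, 113.0], [163.0, 122.0], [106.0, 108.0], [104.0, 116.0]]
side 0.022 [[164.0, 118.0], [163.0, 126.0], [106.0, 113.0], [104.0, 121.0]]
scene [(301, [33, 32, 38, 33, 34, 21, 116, 157, 151, 156, 103, 28, 1, 9, 10, 15, 11, 13, 6, 5, 12, 7, 6, 12, 9, 7, 14, 7, 16, 10, 16, 19, 23, 10, 8]), (302, [2, 2, 4, 5, 0, 0, 52, 161, 154, 157, 74, 6, 2, 1, 11, 8, 0, 5, 5, 4, 4, 4, 6, 4, 9, 17, 12, 11, 13, 13, 9, 20, 18, 10, 12]), (303, [17, 3, 13, 4, 2, 0, 5, 157, 157, 160, 110, 8, 3, 10, 5, 0, 4, 2, 6, 1, 6, 9, 12, 12, 9, 7, 14, 13, 13, 13, 18, 18, 14, 13, 14])]
side []
canister [[353.0, 207.0]]
mug [[410.0, 223.0]]
tape [[319.0, 198.0]]
```

The wing's top edge is at 98 in the scene crop, against 96 predicted for the 17 mm lock depth, which is a bit coarse. I'll check the height more closely by touching the wing top lightly with shut fingers.

Request:
jog_arm(commands=[0.03, 0, 0, 0, 0, 0, 0.0, 0.03, 0, 0, 0, 0, 0, 0.0, 0, 0, 0.02, 0, 0, 0, 0.0, 0, 0, 0.03, 0, 0, 0, 0.0, 0, 0, 0.02, 0, 0, 0, 0.0, 0, 0, 0, 0, 0, 0, 0.0, 0, 0, 0, 0, 0, 0, 0.0, 0, 0, 0, 0, 0, 0, 0.0], newtons=10)

```text
time_s: 18.62
tcp_pos: [0.5631, -0.0485, 0.2627]
tcp_rot: [3.14, 0.001, 2.195]
wrist_force: [-0.6, -0.2, 0.5]
finger_gap: 0.009
```

Request:
jog_arm(commands=[0, 0, 0.006, 0, 0, 0, 0.0, 0, 0, 0, 0, 0, 0, 0.0, 0, 0, 0.003, 0, 0, 0, 0.0, 0, 0, 0, 0, 0, 0, 0.0, 0, 0, 0, 0, 0, 0, 0.0])

```text
time_s: 19.25
tcp_pos: [0.5626, -0.0484, 0.2527]
tcp_rot: [3.141, -0.0, 2.195]
wrist_force: [-0.2, 0.5, 0.1]
finger_gap: 0.005
```

Request:
jog_arm(commands=[0, 0, 0.002, 0, 0, 0, 0.0, 0, 0, 0.002, 0, 0, 0, 0.0, 0, 0, 0, 0, 0, 0, 0.0])

```text
time_s: 19.62
tcp_pos: [0.5625, -0.0484, 0.2484]
tcp_rot: [-3.141, -0.0, 2.195]
wrist_force: [0.6, 1.1, 0.1]
finger_gap: 0.009
```

Request:
jog_arm(commands=[0, 0, 0.001, 0, 0, 0, 0.0, 0, 0, 0, 0, 0, 0, 0.0])

```text
time_s: 19.88
tcp_pos: [0.5626, -0.0485, 0.2476]
tcp_rot: [-3.142, -0.0, 2.195]
wrist_force: [0.6, -0.4, -0.4]
finger_gap: 0.01
```

Request:
jog_arm(commands=[0, 0, 0.001, 0, 0, 0, 0.0, 0, 0, 0, 0, 0, 0, 0.0])

```text
time_s: 20.12
tcp_pos: [0.5626, -0.0485, 0.2466]
tcp_rot: [3.141, -0.0, 2.195]
wrist_force: [0.3, 0.8, 0.4]
finger_gap: 0.01
```

Request:
jog_arm(commands=[0, 0, 0.001, 0, 0, 0, 0.0, 0, 0, 0, 0, 0, 0, 0.0])

```text
time_s: 20.38
tcp_pos: [0.563, -0.0485, 0.2464]
tcp_rot: [3.14, 0.001, 2.195]
wrist_force: [-1.1, 0.9, 4.9]
finger_gap: 0.011
```

Request:
jog_arm(commands=[0, 0, 0.0007, 0, 0, 0, 0.0, 0, 0, 0, 0, 0, 0, 0.0])

```text
time_s: 20.62
tcp_pos: [0.5631, -0.0486, 0.2459]
tcp_rot: [3.14, 0.001, 2.195]
wrist_force: [-0.5, 0.2, 7.4]
finger_gap: 0.007
```

Contact comes at z = 0.2464 m, and the lock height predicts 0.246. I'll retreat and hand in.

Request:
jog_arm(commands=[0, 0, -0.005, 0, 0, 0, 0.0, 0, 0, -0.03, 0, 0, 0, 0.0, 0, 0, -0.04, 0, 0, 0, 0.0, 0, 0, -0.03, 0, 0, 0, 0.0, 0, 0, 0, 0, 0, 0, 0.0, 0, 0, 0, 0, 0, 0, 0.0])

```text
time_s: 21.38
tcp_pos: [0.5624, -0.0484, 0.3492]
tcp_rot: [-3.141, -0.001, 2.195]
wrist_force: [0.5, -0.2, -0.0]
finger_gap: 0.005
```

```bash
python3 st.py
python3 - <<'E'
from h import *
p=cv2.imread("pics/s5.png")[160:240,270:330].astype(int); a=save("scene","s6.png")[160:240,270:330,::-1].astype(int)
print("cartridge-area change",np.abs(p-a)[28:].mean())
print(ctrl.close_job())
E
```

```text
21.375 [ 0.5624 -0.0484  0.3492] [-3.141e+00 -1.000e-03  2.195e+00] [ 0.5 -0.2 -0. ] [-0.047  0.045 -0.038] 0.005
cartridge-area change 6.968482905982906
the job is handed in; nothing more can be done
None
```

The cartridge is locked in the port, and I handed the job in at about 21 s; the hand-in gave no verdict. I gripped the black cartridge by its wing and found the slots with the wrist camera. I then pushed it about 22 mm down against the spring (10–11 N), turned it about 56° clockwise to the stop, eased off so the lugs rose into the pockets, and let go.

**Last checks**
- **Locked:** before release it resisted being lifted. Afterwards a light touch met the wing top at z = 0.2464 m, against 0.246 m expected for the locked height.
- **Upright and clear:** the pictures show it upright on the port, and the arm is about 10 cm above it with no force reading.
- **Other things on the desk:** the arm met nothing else on the way. I didn't measure before and after positions for all six items.

**What disagreed**
- **Torque at the stop:** it briefly read 0.96 Nm, above the 0.2–0.4 Nm given. I backed off at once. Vertical force stayed near 10 N, well under the 70 N limit, but I couldn't measure the contact force on the port directly.
- **Side force:** about 6 N appeared as the lugs rose, and a 1.5 mm shift removed most of it.
- **Image height:** the last scene picture put the wing about 2 mm low, which is within that camera's resolution.
- **Before/after picture check:** the last comparison of the cartridge area showed a mean change of 7 grey levels. I put that down to the arm having moved, but didn't look into it.

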